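Case a fossil and take off the outer lid

TASK

Set the fossil on its plaster base down flat and square in the pocket of the cork insert in the open tin, without dropping it. Then carry the nested pair of lids over together by the inner lid's tall knob, lower them until the inner lid sits fully home and level on the tin, and let go. Finally take the outer lid by its collar and lift it alone, level, straight up until it is well clear above the top of the knob, with the inner lid staying seated on the tin, and finish still holding the outer lid up there; leave the glue bottle, the jar and the brush where they are.

Things in the scene. Friction and masses are not known exactly. Their poses are not given: they have to be found in the camera images.
- tin: Open rectangular specimen tin of bare aluminium, fixed to the bench, 140 mm (its x) x 110 mm (its y) x 56 mm high (all sizes here are in mm), walls 4 thick (mouth 132 x 102). Origin: centre of its underside. Inside lies a cork insert whose top is 16 above the origin, with a rectangular pocket 78 (x) x 50 (y), 10 deep, in the middle. Turned at random up to 0.4 rad; 180 degrees round is the same.
- pocket (a point): Centre of the flat floor of the cork pocket, 6 mm above the tin's origin; same axes as the tin.
- fossil: Loose fossil on a plaster base, 120 g, beside the tin. Base 72 (x) x 44 (y) x 12 high; on it a dark grey-brown bone ridge along x, 18 thick in y, top 38 above the origin (wider at the ends; its middle 26 has flat sides, for gripping across y). Origin: centre of the underside. Fits the pocket with 3 play a side, either way round; seated, origin at point pocket.
- inner_lid: Loose clear plastic inner lid, ~180 g, under the outer lid, beside the tin. Origin: centre of its underside. Plug 126 (x) x 96 (y), 6 thick, enters the tin's mouth with 3 play a side; above it a flange 140 x 110, 8 thick, rests on the rim; seated, its origin is 50 above the tin's. 180 degrees round is the same.
- knob_top (a point): Centre of the top of the inner lid's knob: square, black, 18 x 18, sides along the inner lid's x and y, top 76 above its origin. It stands up through the outer lid's collar and 30 above it; holding it above the collar carries both lids.
- outer_lid: Loose bare aluminium outer lid, ~200 g, resting on the inner lid. Origin: centre of its lower edge. Skirt 151 (x) x 121 (y) outside, 145 x 115 inside, 6 high; plate from 6 to 10 above the origin. Nested, its origin is 8 above the inner lid's, axes the same; the knob's top is then 68 above its origin.
- collar (a point): Centre of the top of the outer lid's collar, its grip: square, 44 x 44 outside, sides along the lid's x and y, with a 30 x 30 through hole; from 10 to 38 above the outer lid's origin.
- glue: White glue bottle, 38 across, 95 high, bystander; origin under its centre.
- jar: Screw jar, 58 across, 75 high, bystander; origin under its centre.
- brush: Bench brush lying on the bench beyond the tin, bystander; origin at the centre of its underside.
Mind the look-alikes: they are no part of the job. Leave any purple or red look-alike of the tin alone.

How it is judged:
By the outcome, as a careful person would: the job done as asked, in the order asked, and still so for the second after the job is handed in, while the arm keeps its last pose, push and grip.
It also fails if it takes over 72 s, if anything falls off the work surface, if the arm or the gripper's body presses on something with over 40 N, if the wrist force passes 120 N, or if a joint passes its speed limit or range.

ROBOT

A 6-joint arm with a two-finger parallel gripper is mounted at the origin on the work surface. World frame = base frame: x ahead of the robot, y to its left, z up, the work surface at z = 0. Lengths are in m, angles in rad, forces in N, time in s.
With the tool pointing down it reaches from about 0.3 to 0.875 m from the base axis. Payload 6.4 kg.
Tool frame: the origin (TCP) lies between the finger pads; the fingertips stand ctrl.tip_extent ahead of it and the grasp point (between the pads) is the TCP (ctrl.tip_extent is the distance from the TCP to the fingertips, in m); z points along the fingers, y is the line along which they close (so a half turn about z gives the same grasp; the last joint's range is limited). The gripper opens to 85 mm and grips with 20 to 120 N. Pads are 22 mm wide; open, the fingers measure 114 mm over their backs; the gripper's body (76 mm by 85 mm) begins 54 mm behind the grasp point. The pads swing forward as they close: fully open they stand 13 mm farther back than shut.
Start: joints at [-1.554, 0.181, 1.607, -0, 1.354, -0.206], TCP at [0.127, -0.561, 0.25] pointing down, gripper open.
Joint ranges: [-2.99, 2.99], [-0.89, 2.07], [0.3, 2.58], [-1.14, 4.28], [0, 2.63], [-3.12, 3.12]. Speed limits (rad/s): [2.57, 2.57, 3.01, 3.14, 3.14, 3.14].

INTERFACE

Orientations are given as a unit quaternion [w, x, y, z].
In Python, from bench import ctrl gives the robot as it stands.
- The arm moves only by the tool send_rows, never from a script. Its arguments are lists of equal length, an entry for each row: "dr": the turn, a rotation vector about the tool's x, y, z in units of 6 degrees (1.0 is 6 degrees), a list of three; "xyz": the shift along the tool's x, y, z in cm, a list of three; "jaw": the opening in per cent of the stroke, from 0 (shut) to 100 (fully open). In form: {"dr": [[wx, wy, wz], ...], "xyz": [[dx, dy, dz], ...], "jaw": [jaw, ...]}. A call has exactly 8 rows; each row is the pose to reach, as a shift and turn from the pose commanded when the call began, along the tool's axes at that moment; what a row does not reach only later rows make up. A row lasts 1/8 s, in which the tool goes at most 62.5 mm and 10.7 degrees, less where a joint would pass 70% of its speed; a pose out of reach is approached as far as the arm can. A call with a gripper value outside its range is refused whole. The fingers move at their own pace and stop on an object; the grip force is fixed at half the most. Time passes only in rows, so rows that repeat a pose let the fingers close, or fill a call up. It gives the time, the measured TCP pose, the force, the opening and the grip force at its end, in the units of the state.
- ctrl.get_obs(): the state, without advancing time (a new reading comes with each control period).
- ctrl.camera(name): name is "scene" or "side" or "wrist"; returns the picture (420x560x3 uint8, red, green, blue); there is no depth.
- ctrl.calibration(name): a dict with "camera_matrix" (3x3 intrinsics, pixels), "world_from_camera" (4x4, takes a point from camera to world coordinates). Camera axes: x right, y up, looking along -z (the intrinsics and any distortion apply to the point x, -y, -z); pixel columns grow to the right and rows downward; lengths in m; the calibration is good to about 2 mm. A picture is of the moment at which its call begins: read the wrist's pose just before it. calibration takes no time and is no camera call; for the wrist camera it gives the pose at the moment of the call.
- ctrl.hand_in(): hands the job in; it is judged then, once.
The state is a dict: "time_s": time; "q": joint angles; "dq": joint speeds; "joint_efforts": joint torques, N m; "eef_pos": TCP position; "eef_rot": TCP orientation; "wrist_force": force on the tool from outside, world axes, zero at the start; "torque": the same for the moment, N m; "opening": opening from 0.0 (shut) to 1.0 (fully open); "grasp_force": force on a finger pad.
Only numpy, scipy, OpenCV 4.12 (cv2) and the standard library are available. Lean on these libraries where they do the work, as an engineer would, in place of code of your own. Each camera call takes 0.05 s, during which the arm holds its last target. There are 200 camera calls.

## Working session

There is one attempt and no reset: what is moved stays moved. The work goes in short steps, Python scripts to look and compute and a tool call to move; the robot and the scene stay as the last step left them, time stands still between calls to the robot, and variables do not carry over. Pictures are saved under pics/ and viewed, at most 10 in all, crops included, and the job is handed in when it is done.

Besides the shell and the picture viewer there is one more tool, called as name(argument=value, ...) on one line, values as JSON. send_rows: Moves the arm, as the interface text tells. Its arguments: {"type":"object","properties":{"dr":{"type":"array","items":{"type":"array","items":{"type":"number"}}},"xyz":{"type":"array","items":{"type":"array","items":{"type":"number"}}},"jaw":{"type":"array","items":{"type":"number"}}},"required":["dr","xyz","jaw"]}

```bash
mkdir -p pics; ls; python3 - <<'E'
from bench import ctrl
import cv2,numpy as np
o=ctrl.get_obs();print(o,ctrl.tip_extent)
a=ctrl.camera("scene");b=ctrl.camera("side")
cv2.imwrite("pics/scene.png",a[:,:,::-1]);cv2.imwrite("pics/side.png",b[:,:,::-1])
for n in("scene","side","wrist"):print(n,ctrl.calibration(n))
E
```

```text
pics
{'time_s': 0.0, 'q': array([-1.55433046e+00,  1.81531400e-01,  1.60804078e+00, -4.68634735e-06,
        1.35378889e+00, -2.06328303e-01]), 'dq': array([ 0.00070006, -0.00043014,  0.00011254, -0.00039417,  0.00095436,
       -0.00079357]), 'joint_efforts': array([ 3.11165067e-06, -4.44867504e+01, -3.51339841e+01, -2.79176556e-04,
        9.09418246e-03, -2.05742133e-06]), 'eef_pos': array([ 0.12704035, -0.56024458,  0.24937371]), 'eef_rot': array([-8.80446069e-04,  9.93801313e-01,  1.11167295e-01,  8.15356854e-05]), 'wrist_force': array([-0.50870919, -0.09308047, -0.43887506]), 'torque': array([-0.02337514,  0.0417305 ,  0.0475061 ]), 'grasp_force': 0.0, 'opening': 1.0007114133810249} 0.019
scene {'camera_matrix': array([[528.34561303,   0.        , 277.21253465],
       [  0.        , 528.34561303, 210.20312949],
       [  0.        ,   0.        ,   1.        ]]), 'world_from_camera': array([[ 0.41679672, -0.75278976,  0.50949786,  1.10641202],
       [ 0.90896293,  0.35019967, -0.22615609, -0.25431216],
       [-0.00817799,  0.55737579,  0.83022006,  0.98307474],
       [ 0.  
[... 240 characters left out ...]
camera': array([[-0.78025628,  0.33545703, -0.52789082,  0.08230567],
       [-0.62519544, -0.44284595,  0.64266486,  0.55434915],
       [-0.01818787,  0.83147823,  0.55525954,  0.57765869],
       [ 0.        ,  0.        ,  0.        ,  1.        ]])}
wrist {'camera_matrix': array([[303.43257527,   0.        , 282.36522524],
       [  0.        , 303.43257527, 210.72295685],
       [  0.        ,   0.        ,   1.        ]]), 'world_from_camera': array([[ 0.22088021,  0.9242156 ,  0.31150837,  0.207986  ],
       [-0.9752993 ,  0.20989641,  0.06880964, -0.54200633],
       [-0.00178955, -0.31901258,  0.94774879,  0.37413152],
       [ 0.        ,  0.        ,  0.        ,  1.        ]])}
```

View pics/scene.png

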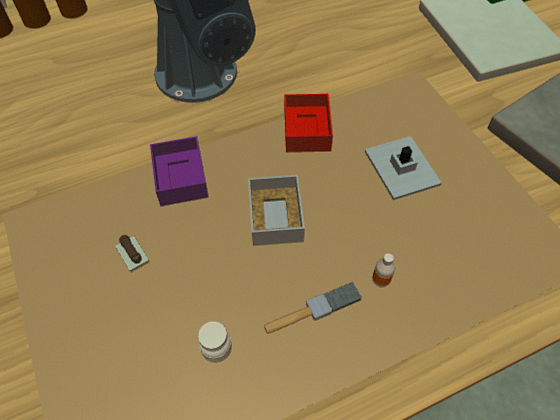

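View pics/side.png

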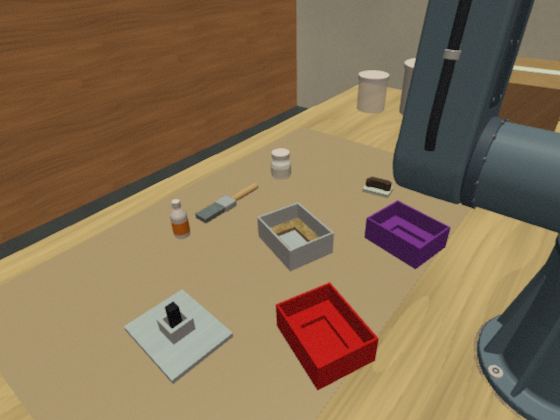

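The scene picture shows the bare-aluminium tin with cork at about (276,210), and purple (179,170) and red (308,122) look-alikes to leave alone. The fossil is at (131,253), the nested lids at (403,165) with the black knob at (405,152), the glue at (384,270), the jar at (214,340) and the brush at (315,307). The side picture agrees: tin (295,235), fossil (377,187), lids (178,330). The grey tin is the only one with a cork insert, so I'll confirm it in an enlarged crop.

```bash
python3 - <<'E'
import cv2,numpy as np
a=cv2.imread("pics/scene.png")
c=lambda x,y,w,h,s:cv2.resize(a[y:y+h,x:x+w],None,fx=s,fy=s,interpolation=cv2.INTER_CUBIC)
A=c(236,166,80,90,5)   #400x450
B=c(101,222,60,60,5)[:, :]  #300
C=c(360,130,84,70,4.7)
H=np.zeros((600,800,3),np.uint8)
H[:450,:400]=A;H[:C.shape[0],405:405+C.shape[1]]=C[:, :395];H[335:600,405:705]=B[:265]
cv2.imwrite("pics/crop1.png",H)
E
```

```text
(no output)
```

View pics/crop1.png

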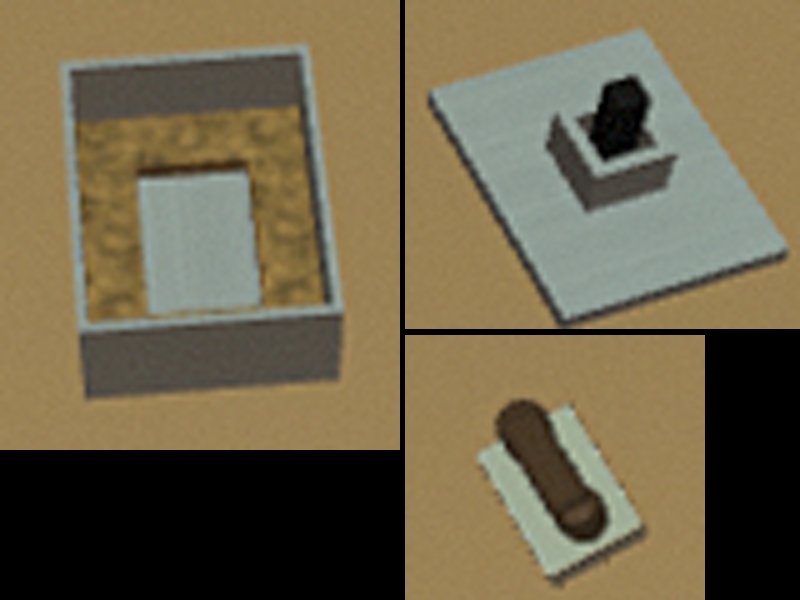

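The crop confirms that the grey tin has the cork and pocket. Its rim corners in the scene picture are about (249,179), (297,176), (304,228) and (252,232). The lid plate corners are (365,150), (411,136), (441,184) and (393,198). The fossil base corners are (116,246), (134,236), (149,261) and (131,271).

```bash
cat > h.py <<'E'
import numpy as np,cv2
from scipy.optimize import least_squares
from scipy.spatial.transform import Rotation as R
from bench import ctrl
def proj(cal,P):
    K=cal["camera_matrix"];T=cal["world_from_camera"]
    p=(np.asarray(P)-T[:3,3])@T[:3,:3]
    return np.c_[K[0,2]+K[0,0]*p[:,0]/-p[:,2],K[1,2]-K[1,1]*p[:,1]/-p[:,2]]
def rect(x,y,a,sx,sy,z):
    c=np.array([[1,1],[-1,1],[-1,-1],[1,-1]])*[sx/2,sy/2]
    r=np.array([[np.cos(a),-np.sin(a)],[np.sin(a),np.cos(a)]])
    return np.c_[c@r.T+[x,y],np.full(4,z)]
def unproj(cal,uv,z):
    K=cal["camera_matrix"];T=cal["world_from_camera"];uv=np.asarray(uv,float)
    d=np.c_[(uv[:,0]-K[0,2])/K[0,0],-(uv[:,1]-K[1,2])/K[1,1],-np.ones(len(uv))]@T[:3,:3].T
    return T[:3,3]+d*((z-T[2,3])/d[:,2])[:,None]
def fit(cal,uv,sx,sy,z,a0=None):
    """rectangle pose from its 4 corner pixels at height z"""
    P=unproj(cal,uv,z)[:,:2]; c=P.mean(0); best=None
    for s in range(4):
      for u in (uv,uv[::-1]):
        uu=np.roll(np.asarray(u,float),s,0)
        for a in (-1.2,-.6,0,.6,1.2):
          r=least_squares(lambda v:(proj(cal,rect(*v,sx,sy,z))-uu).ravel(),[*c,a])
          if best is None or r.cost<best.cost:best=r
    x,y,a=best.x; a=(a+np.pi/2)%np.pi-np.pi/2
    return np.array([x,y,a]),np.sqrt(best.cost*2/4)
def sides(cal,uv,z):
    P=unproj(cal,uv,z);return np.linalg.norm(P-np.roll(P,-1,0),axis=1)
def plan(x,y,z,yaw):
    """move from current commanded~measured pose to tool-down with tool y along world angle yaw"""
    o=ctrl.get_obs();q=o["eef_rot"];R0=R.from_quat([*q[1:],q[0]])
    c=None
    for k in (0,np.pi):
        t=yaw+k; Y=np.array([np.cos(t),np.sin(t),0]);Z=np.array([0,0,-1.]);X=np.cross(Y,Z)
        v=(R0.inv()*R.from_matrix(np.c_[X,Y,Z])).as_rotvec()
        if c is None or np.linalg.norm(v)<np.linalg.norm(c):c=v
    d=R0.inv().apply(np.array([x,y,z])-o["eef_pos"])
    print("pos",o["eef_pos"].round(4),"xyz cm",(d*100).round(2),"dr",(np.degrees(c)/6).round(3),"t",round(o["time_s"],2),"q6",o["q"][5].round(2))
E
python3 - <<'E'
from h import *
c=ctrl.calibration("scene")
for n,uv,sx,sy,z in (("tin",[(249,179.2),(297,175.6),(304.2,228),(252,231.6)],.14,.11,.056),
 ("lid",[(365.3,150.2),(410.6,136.4),(441.3,183.8),(393.4,198.1)],.151,.121,.018),
 ("fos",[(115.8,246),(134.4,235.8),(149,261),(131,270.6)],.072,.044,.012)):
  p,e=fit(c,uv,sx,sy,z);print(n,p.round(4),e.round(2),sides(c,uv,z).round(4))
  if n=="fos":plan(p[0],p[1],.16,p[2]+np.pi/2)
E
```

```text
tin [ 0.5182  0.0031 -0.3486] 0.99 [0.1062 0.137  0.108  0.1357]
lid [ 0.5251  0.3236 -0.091 ] 0.43 [0.1213 0.1516 0.1199 0.1482]
fos [ 0.4809 -0.3113  0.1654] 0.6 [0.0437 0.0732 0.0408 0.0718]
pos [ 0.1271 -0.5603  0.2495] xyz cm [ 40.01 -16.45   8.99] dr [-0.015 -0.003  0.548] t 0.1 q6 -0.21
```

send_rows(dr=[[0, 0, 0.1], [0, 0, 0.2], [0, 0, 0.3], [0, 0, 0.4], [0, 0, 0.5], [0, 0, 0.55], [0, 0, 0.55], [0, 0, 0.55]], xyz=[[5, -2, 1], [11, -4.5, 2.5], [17, -7, 4], [23, -9.5, 5.5], [29, -12, 7], [35, -14.5, 8], [39, -16, 9], [40, -16.45, 9]], jaw=[100, 100, 100, 100, 100, 100, 100, 100])

```text
time_s: 1.1
eef_pos: [0.4825, -0.3086, 0.1586]
eef_rot: [-0.001, 0.996, 0.085, -0.001]
wrist_force: [0.1, -0.4, -0.6]
opening: 1.002
grasp_force: 0.0
```

```bash
python3 - <<'E'
from h import *
import pickle
cal=ctrl.calibration("wrist");a=ctrl.camera("wrist");pickle.dump(cal,open("w1.pkl","wb"))
cv2.imwrite("pics/w1.png",a[:,:,::-1])
p=[.4809,-.3113,.1654]
print(proj(cal,rect(*p,.072,.044,.012)).round(1))
plan(p[0],p[1],.026,p[2]+np.pi/2)
E
```

```text
[[261.4 165.8]
 [262.8 239.2]
 [307.9 239.5]
 [310.4 166. ]]
pos [ 0.4825 -0.3092  0.1592] xyz cm [-0.18  0.2  13.32] dr [-0.018  0.006  0.034] t 1.15 q6 0.62
```

View pics/w1.png

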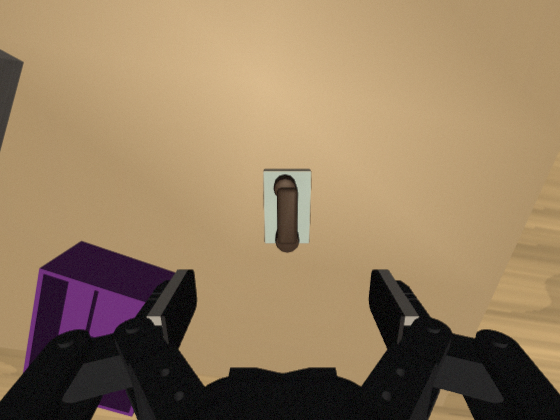

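The wrist picture shows the fossil's base corners at (264,170), (311,170), (309,243) and (265,243), with the purple tin to the lower left.

```bash
python3 - <<'E'
from h import *
cal=ctrl.calibration("wrist");s=ctrl.calibration("scene")
uv=[(264,170),(311,170),(309,243),(265,243)]
p,e=fit(cal,uv,.072,.044,.012);print(p.round(4),e,sides(cal,uv,.012).round(4))
print(unproj(s,[(207,190),(161,197),(151,142),(198,138)],.056).round(3))
plan(p[0],p[1],.16,p[2]+np.pi/2)
E
```

```text
[ 0.4773 -0.3142  0.1679] 0.6739443685661332 [0.0425 0.0723 0.0431 0.0723]
[[ 0.425 -0.118  0.056]
 [ 0.401 -0.215  0.056]
 [ 0.241 -0.188  0.056]
 [ 0.275 -0.085  0.056]]
pos [ 0.4825 -0.3092  0.1592] xyz cm [-0.6   0.4  -0.08] dr [-0.018  0.006  0.01 ] t 1.15 q6 0.62
```

send_rows(dr=[[0, 0, 0], [0, 0, 0], [0, 0, 0], [0, 0, 0], [0, 0, 0], [0, 0, 0], [0, 0, 0], [0, 0, 0]], xyz=[[-0.4, 0.3, 2], [-0.4, 0.3, 4], [-0.4, 0.3, 6], [-0.4, 0.3, 8], [-0.4, 0.3, 10], [-0.4, 0.3, 11.5], [-0.4, 0.3, 12.4], [-0.4, 0.3, 12.4]], jaw=[60, 60, 60, 60, 60, 60, 60, 60])

```text
time_s: 2.15
eef_pos: [0.4771, -0.3154, 0.0357]
eef_rot: [-0.0, 0.997, 0.082, -0.0]
wrist_force: [-0.6, 0.3, 0.6]
opening: 0.6
grasp_force: 0.0
```

send_rows(dr=[[0, 0, 0], [0, 0, 0], [0, 0, 0], [0, 0, 0], [0, 0, 0], [0, 0, 0], [0, 0, 0], [0, 0, 0]], xyz=[[0, 0, 0], [0, 0, 0], [0, 0, 0], [0, 0, 0], [0, 0, 0], [0, 0, 0], [0, 0, 0], [0, 0, 0]], jaw=[50, 40, 30, 20, 15, 10, 10, 10])

```text
time_s: 3.15
eef_pos: [0.4777, -0.3157, 0.0369]
eef_rot: [0.0, 0.997, 0.083, 0.0]
wrist_force: [-0.7, 2.8, 6.2]
opening: 0.196
grasp_force: 59.3
```

send_rows(dr=[[0, 0, 0], [0, 0, 0], [0, 0, 0], [0, 0, 0], [0, 0, 0], [0, 0, 0], [0, 0, 0], [0, 0, 0]], xyz=[[0, 0, -0.5], [0, 0, -1.5], [0, 0, -3], [0, 0, -5], [0, 0, -7.5], [0, 0, -10], [0, 0, -12], [0, 0, -12]], jaw=[5, 5, 5, 5, 5, 5, 5, 5])

```text
time_s: 4.15
eef_pos: [0.4786, -0.3168, 0.1594]
eef_rot: [0.002, 0.997, 0.083, 0.002]
wrist_force: [0.7, 0.8, -1.7]
opening: 0.193
grasp_force: 58.6
```

```bash
python3 - <<'E'
from h import *
o=ctrl.get_obs();print(o["opening"],o["grasp_force"],o["wrist_force"])
plan(.5182,.0031,.156,-.3486+np.pi/2)
E
```

```text
0.1933935514670439 58.61538827419281 [ 0.65221921  0.82842945 -1.70522588]
pos [ 0.4786 -0.3168  0.1594] xyz cm [  9.17 -30.9    0.23] dr [ 0.034 -0.041  4.907] t 4.15 q6 0.61
```

send_rows(dr=[[0, 0, 0.6], [0, 0, 1.2], [0, 0, 1.8], [0, 0, 2.5], [0, 0, 3.2], [0, 0, 3.9], [0, 0, 4.5], [0, 0, 4.9]], xyz=[[1, -3.5, 0], [2.2, -7.5, 0], [3.4, -11.5, 0], [4.6, -15.5, 0], [5.8, -19.5, 0], [7, -23.5, 0], [8.2, -27.5, 0], [9.2, -30.9, 0]], jaw=[5, 5, 5, 5, 5, 5, 5, 5])

```text
time_s: 5.15
eef_pos: [0.5168, 0.006, 0.1558]
eef_rot: [-0.0, 0.985, -0.174, -0.0]
wrist_force: [0.8, 0.1, -2.7]
opening: 0.196
grasp_force: 58.7
```

send_rows(dr=[[0, 0, 0], [0, 0, 0], [0, 0, 0], [0, 0, 0], [0, 0, 0], [0, 0, 0], [0, 0, 0], [0, 0, 0]], xyz=[[0, 0, 0], [0, 0, 0], [0, 0, 0], [0, 0, 0], [0, 0, 0], [0, 0, 0], [0, 0, 0], [0, 0, 0]], jaw=[5, 5, 5, 5, 5, 5, 5, 5])

```text
time_s: 6.15
eef_pos: [0.5173, 0.0044, 0.1563]
eef_rot: [-0.0, 0.985, -0.173, -0.0]
wrist_force: [0.8, -0.1, -1.9]
opening: 0.197
grasp_force: 58.9
```

```bash
python3 - <<'E'
from h import *
cal=ctrl.calibration("wrist");a=ctrl.camera("wrist");s=ctrl.camera("scene")
c=cv2.resize(a[60:360,80:480,::-1],(800,600),interpolation=cv2.INTER_CUBIC)
cv2.imwrite("pics/w2.png",c);cv2.imwrite("pics/s2f.png",s[:,:,::-1])
print(proj(cal,rect(.5182,.0031,-.3486,.14,.11,.056)).round(1))
print(ctrl.get_obs())
E
```

```text
[[207.6 125.4]
 [220.3 293.9]
 [347.9 294. ]
 [361.5 125.5]]
{'time_s': 6.25, 'q': array([-2.21305335e-01,  1.60620962e-01,  1.83454648e+00,  1.03724506e-05,
        1.14638215e+00,  1.69731998e+00]), 'dq': array([ 5.89476702e-04, -1.60005219e-04, -9.18955229e-04,  1.36454018e-05,
        2.13090329e-04, -3.18645617e-04]), 'joint_efforts': array([-2.08315213e-02, -4.06123817e+01, -3.22148108e+01, -5.70930006e-04,
        3.18103987e-03, -2.34684940e-04]), 'eef_pos': array([0.51732554, 0.00435436, 0.15629937]), 'eef_rot': array([-3.70088371e-06,  9.84914584e-01, -1.73041214e-01,  2.17300832e-05]), 'wrist_force': array([-0.28694592,  0.13641439, -1.6739239 ]), 'torque': array([ 0.04666534, -0.01017659,  0.0359267 ]), 'grasp_force': 58.94556105136871, 'opening': 0.19643453924273982}
```

View pics/w2.png

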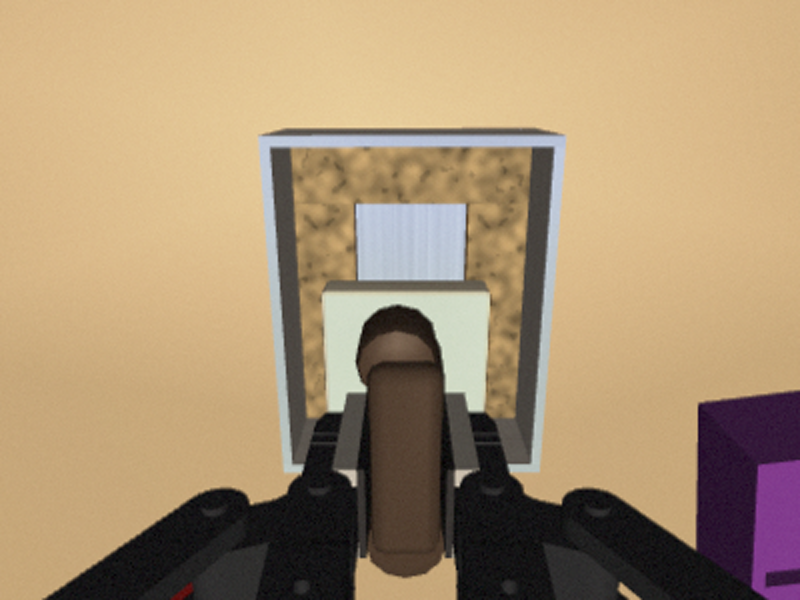

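The wrist picture shows the tin rim corners (full image) at (210.5,127.5), (362.5,127.5), (350,296) and (221.5,296). The held fossil is level and square, with its far top edge running from (241.5,205.5) to (325,205.5).

```bash
cat > tool.py <<'E'
from h import *
E
python3 - <<'E'
from h import *
cal=ctrl.calibration("wrist");o=ctrl.get_obs()
p,e=fit(cal,[(210.5,127.5),(362.5,127.5),(350,296),(221.5,296)],.14,.11,.056);print("tin",p.round(4),e)
q=o["eef_rot"];R0=R.from_quat([*q[1:],q[0]])
tl=lambda P:R0.inv().apply(P-o["eef_pos"]).round(4)
print("tin in tool",tl(np.array([[p[0],p[1],.056]])), "tin yaw-tool x yaw",p[2]-np.arctan2(R0.as_matrix()[1,0],R0.as_matrix()[0,0]))
print("pocket sides from pic",unproj(cal,[(257.5,162),(313.5,162)],.016).round(4), tl(unproj(cal,[(257.5,162),(313.5,162)],.016)))
for z in(.128,.131,.134):print(z,tl(unproj(cal,[(241.5,205.5),(325,205.5)],z)))
print(tl(unproj(cal,[(242.5,200.5),(324.5,200.5)],.119)))
E
```

```text
tin [ 0.5162  0.0023 -0.3481] 0.780053659252689
tin in tool [[-0.0004  0.0023  0.1003]] tin yaw-tool x yaw -0.0002506984231425702
pocket sides from pic [[ 0.5611  0.0123  0.016 ]
 [ 0.5444 -0.0337  0.016 ]] [[ 0.0384 -0.0224  0.1403]
 [ 0.0384  0.0266  0.1403]]
0.128 [[ 0.0341 -0.0223  0.0283]
 [ 0.0341  0.0219  0.0283]]
0.131 [[ 0.0351 -0.0218  0.0253]
 [ 0.0351  0.0215  0.0253]]
0.134 [[ 0.036  -0.0214  0.0223]
 [ 0.036   0.021   0.0223]]
[[ 0.0342 -0.0228  0.0373]
 [ 0.0342  0.0228  0.0373]]
```

send_rows(dr=[[0, 0, 0], [0, 0, 0], [0, 0, 0], [0, 0, 0], [0, 0, 0], [0, 0, 0], [0, 0, 0], [0, 0, 0]], xyz=[[0.05, 0.22, 1], [0.05, 0.22, 3], [0.05, 0.22, 5], [0.05, 0.22, 7], [0.05, 0.22, 8.5], [0.05, 0.22, 9.5], [0.05, 0.22, 9.8], [0.05, 0.22, 9.8]], jaw=[5, 5, 5, 5, 5, 5, 5, 5])

```text
time_s: 7.25
eef_pos: [0.5173, 0.002, 0.0585]
eef_rot: [0.0, 0.985, -0.173, 0.0]
wrist_force: [0.6, -0.2, -1.9]
opening: 0.2
grasp_force: 58.9
```

```bash
python3 - <<'E'
from h import *
cal=ctrl.calibration("wrist");a=ctrl.camera("wrist")
c=cv2.resize(a[60:360,80:480,::-1],(800,600),interpolation=cv2.INTER_CUBIC)
cv2.imwrite("pics/w3.png",c);o=ctrl.get_obs();print(o["eef_pos"],o["wrist_force"])
E
```

```text
[0.5174916  0.0020078  0.05877606] [-0.1557388  -0.13027501 -1.25693622]
```

View pics/w3.png

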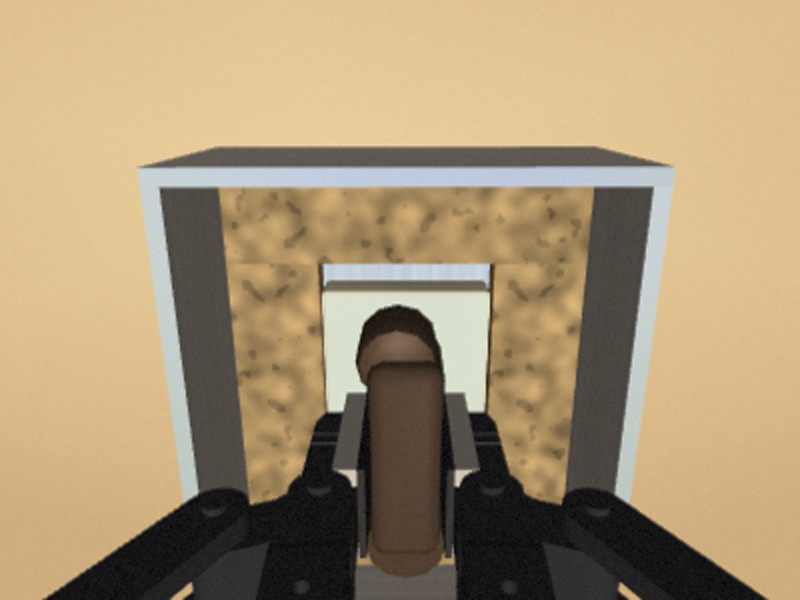

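The fossil looks centred laterally over the pocket: pocket edges at crop columns 321 and 494, base at 323 and 490. The pocket's far edge is at crop row 263 and the base's far lower edge at row 281.

```bash
python3 - <<'E'
from h import *
cal=ctrl.calibration("wrist");o=ctrl.get_obs()
q=o["eef_rot"];R0=R.from_quat([*q[1:],q[0]])
tl=lambda P:R0.inv().apply(P-o["eef_pos"]).round(4)
print("pocket",tl(unproj(cal,[(240.5,191.5),(327,191.5)],.016)))
print("base bottom",tl(unproj(cal,[(242.5,200.5),(324.5,200.5)],.0219)))
E
```

```text
pocket [[ 0.0379 -0.0245  0.0428]
 [ 0.0379  0.0248  0.0428]]
base bottom [[ 0.0343 -0.0228  0.0369]
 [ 0.0343  0.0228  0.0369]]
```

send_rows(dr=[[0, 0, 0], [0, 0, 0], [0, 0, 0], [0, 0, 0], [0, 0, 0], [0, 0, 0], [0, 0, 0], [0, 0, 0]], xyz=[[0.05, 0, 0.3], [0.05, 0, 0.6], [0.05, 0, 0.9], [0.05, 0, 1.1], [0.05, 0, 1.3], [0.05, 0, 1.45], [0.05, 0, 1.55], [0.05, 0, 1.6]], jaw=[5, 5, 5, 5, 5, 5, 5, 5])

```text
time_s: 8.3
eef_pos: [0.5175, 0.0019, 0.0428]
eef_rot: [0.0, 0.985, -0.173, -0.0]
wrist_force: [-4.1, 0.5, 9.9]
opening: 0.194
grasp_force: 60.2
```

send_rows(dr=[[0, 0, 0], [0, 0, 0], [0, 0, 0], [0, 0, 0], [0, 0, 0], [0, 0, 0], [0, 0, 0], [0, 0, 0]], xyz=[[0, 0, -0.05], [0, 0, -0.05], [0, 0, -0.05], [0, 0, -0.05], [0, 0, -0.05], [0, 0, -0.05], [0, 0, -0.05], [0, 0, -0.05]], jaw=[20, 25, 30, 40, 45, 45, 45, 45])

```text
time_s: 9.3
eef_pos: [0.5175, 0.0019, 0.0428]
eef_rot: [0.0, 0.985, -0.173, -0.0]
wrist_force: [-1.0, 0.7, 0.9]
opening: 0.45
grasp_force: 0.0
```

send_rows(dr=[[0, 0, 0], [0, 0, 0], [0, 0, 0], [0, 0, 0], [0, 0, 0], [0, 0, 0], [0, 0, 0], [0, 0, 0]], xyz=[[0, 0, -1], [0, 0, -3], [0, 0, -6], [0, 0, -9], [0, 0, -12], [0, 0, -15], [0, 0, -16], [0, 0, -16]], jaw=[45, 45, 45, 45, 45, 45, 45, 45])

```text
time_s: 10.3
eef_pos: [0.5177, 0.0019, 0.2033]
eef_rot: [0.0, 0.985, -0.173, 0.001]
wrist_force: [1.2, 0.3, -0.8]
opening: 0.448
grasp_force: 0.0
```

```bash
python3 - <<'E'
from h import *
a=ctrl.camera("wrist");s=ctrl.camera("scene")
H=np.hstack([cv2.resize(a[100:340,180:400,::-1],(400,436),interpolation=cv2.INTER_CUBIC),cv2.resize(s[166:256,236:316,::-1],(388,436),interpolation=cv2.INTER_CUBIC)])
cv2.imwrite("pics/w4.png",H)
plan(.5251,.3236,.20,-.091+np.pi/2)
E
```

```text
pos [0.5168 0.0021 0.2016] xyz cm [-10.18 -30.51   0.18] dr [-0.     0.018 -2.454] t 10.4 q6 1.69
```

View pics/w4.png

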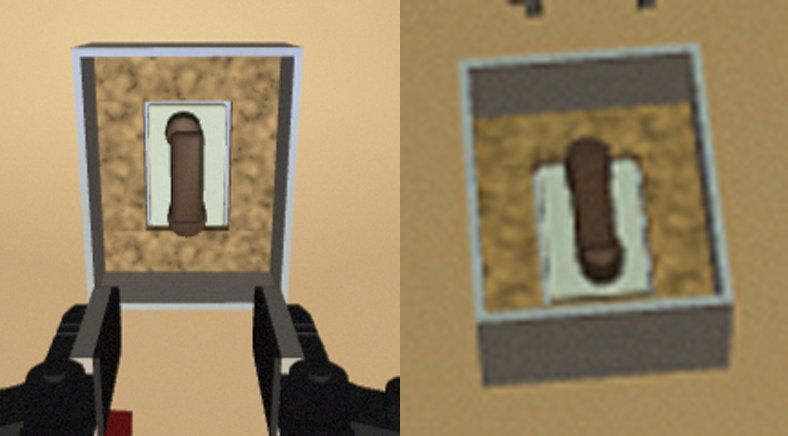

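The wrist view shows the fossil flat and square in the pocket, with an even gap all round, and the scene view agrees. Next is the lids.

send_rows(dr=[[0, 0, -0.3], [0, 0, -0.6], [0, 0, -1], [0, 0, -1.4], [0, 0, -1.8], [0, 0, -2.2], [0, 0, -2.45], [0, 0, -2.45]], xyz=[[-1, -3, 0], [-2.5, -7.5, 0], [-4, -12, 0], [-5.5, -16.5, 0.5], [-7, -21, 1.5], [-8.7, -26, 3], [-10.2, -30.5, 4], [-10.2, -30.5, 4]], jaw=[60, 60, 60, 60, 60, 60, 60, 60])

```text
time_s: 11.4
eef_pos: [0.5234, 0.3258, 0.1595]
eef_rot: [0.001, 0.999, -0.044, -0.002]
wrist_force: [0.4, -1.3, -0.1]
opening: 0.603
grasp_force: 0.0
```

send_rows(dr=[[0, 0, 0], [0, 0, 0], [0, 0, 0], [0, 0, 0], [0, 0, 0], [0, 0, 0], [0, 0, 0], [0, 0, 0]], xyz=[[0, 0, 0], [0, 0, 0], [0, 0, 0], [0, 0, 0], [0, 0, 0], [0, 0, 0], [0, 0, 0], [0, 0, 0]], jaw=[60, 60, 60, 60, 60, 60, 60, 60])

```text
time_s: 12.4
eef_pos: [0.5256, 0.3235, 0.1628]
eef_rot: [-0.0, 0.999, -0.046, 0.0]
wrist_force: [0.5, -0.3, -0.3]
opening: 0.599
grasp_force: 0.0
```

```bash
python3 - <<'E'
from h import *
cal=ctrl.calibration("wrist");a=ctrl.camera("wrist")
cv2.imwrite("pics/w5.png",cv2.resize(a[60:360,80:480,::-1],(800,600),interpolation=cv2.INTER_CUBIC))
print(proj(cal,rect(.5251,.3236,-.091,.151,.121,.018)).round(1));print(ctrl.get_obs()["eef_pos"])
E
```

```text
[[211.6 118.3]
 [222.8 274.7]
 [342.8 274.7]
 [354.  118.2]]
[0.52558019 0.32345668 0.16277108]
```

View pics/w5.png

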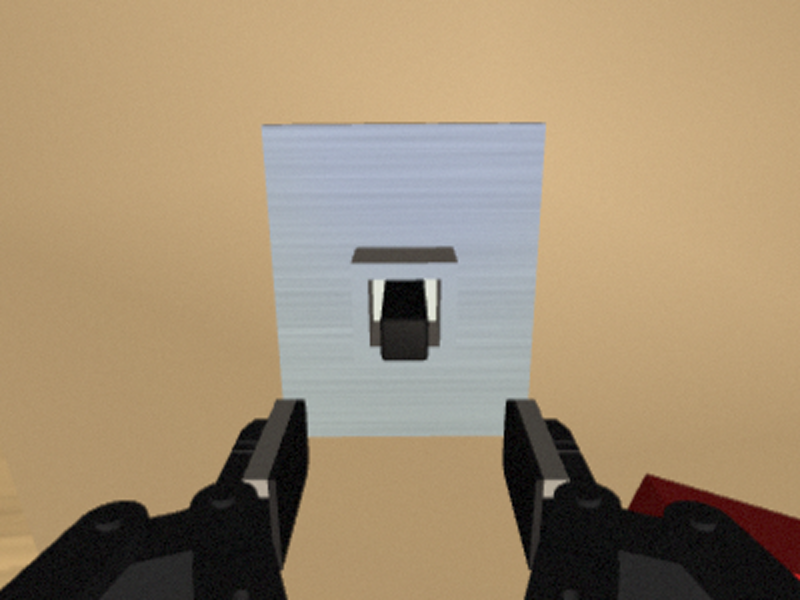

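The wrist picture shows the lid plate corners (full image) at (211,122), (352.5,121.5), (344.5,277.5) and (221,278.5). The knob top is at (271,219), (294,219), (294.5,240) and (270.5,240).

```bash
python3 - <<'E'
from h import *
cal=ctrl.calibration("wrist");o=ctrl.get_obs()
q=o["eef_rot"];R0=R.from_quat([*q[1:],q[0]])
tl=lambda P:R0.inv().apply(P-o["eef_pos"]).round(4)
p,e=fit(cal,[(211,122),(352.5,121.5),(344.5,277.5),(221,278.5)],.151,.121,.018)
yaw=np.arctan2(R0.as_matrix()[1,0],R0.as_matrix()[0,0])
print(p.round(4),e,"tool",tl(np.array([p[0],p[1],.018])),"dyaw",p[2]-yaw)
k=unproj(cal,[(271,219),(294,219),(294.5,240),(270.5,240)],.076);print(k.mean(0),tl(k.mean(0)),sides(cal,[(271,219),(294,219),(294.5,240),(270.5,240)],.076))
E
```

```text
[ 0.522   0.3244 -0.0855] 1.4838083991307578 tool [-0.0036 -0.0006  0.1448] dyaw 0.0057206392082841395
[0.52230292 0.32413428 0.076     ] [-0.0033 -0.0004  0.0868] [0.01706655 0.01700671 0.01823796 0.01700672]
```

send_rows(dr=[[0, 0, 0], [0, 0, 0], [0, 0, 0], [0, 0, 0], [0, 0, 0], [0, 0, 0], [0, 0, 0], [0, 0, 0]], xyz=[[-0.33, -0.05, 1], [-0.33, -0.05, 3], [-0.33, -0.05, 5], [-0.33, -0.05, 7], [-0.33, -0.05, 8.5], [-0.33, -0.05, 9.1], [-0.33, -0.05, 9.3], [-0.33, -0.05, 9.3]], jaw=[60, 60, 60, 60, 60, 60, 60, 60])

```text
time_s: 13.45
eef_pos: [0.5228, 0.3244, 0.0704]
eef_rot: [-0.0, 0.999, -0.046, 0.0]
wrist_force: [0.2, 0.2, 0.4]
opening: 0.597
grasp_force: 0.0
```

send_rows(dr=[[0, 0, 0], [0, 0, 0], [0, 0, 0], [0, 0, 0], [0, 0, 0], [0, 0, 0], [0, 0, 0], [0, 0, 0]], xyz=[[0, 0, 0], [0, 0, 0], [0, 0, 0], [0, 0, 0], [0, 0, 0], [0, 0, 0], [0, 0, 0], [0, 0, 0]], jaw=[50, 40, 30, 20, 15, 10, 5, 5])

```text
time_s: 14.45
eef_pos: [0.5226, 0.3243, 0.0702]
eef_rot: [-0.0, 0.999, -0.046, 0.0]
wrist_force: [-1.0, -0.4, 4.8]
opening: 0.199
grasp_force: 59.5
```

send_rows(dr=[[0, 0, 0], [0, 0, 0], [0, 0, 0], [0, 0, 0], [0, 0, 0], [0, 0, 0], [0, 0, 0], [0, 0, 0]], xyz=[[0, 0, -0.3], [0, 0, -1], [0, 0, -2.5], [0, 0, -4.5], [0, 0, -7], [0, 0, -9.5], [0, 0, -11.5], [0, 0, -12]], jaw=[5, 5, 5, 5, 5, 5, 5, 5])

```text
time_s: 15.45
eef_pos: [0.5234, 0.3247, 0.1924]
eef_rot: [-0.001, 0.999, -0.046, 0.002]
wrist_force: [-0.0, -0.1, -3.8]
opening: 0.203
grasp_force: 58.9
```

```bash
python3 - <<'E'
from h import *
o=ctrl.get_obs();print(o["opening"],o["wrist_force"])
plan(.5175,.0019,.19,-.3478+np.pi/2)
E
```

```text
0.2027370954169212 [-0.03581155 -0.09602723 -3.79718404]
pos [0.5234 0.3247 0.1924] xyz cm [ 2.35 32.2   0.19] dr [-0.021 -0.032  2.45 ] t 15.45 q6 2.02
```

send_rows(dr=[[0, 0, 0.1], [0, 0, 0.3], [0, 0, 0.6], [0, 0, 0.9], [0, 0, 1.2], [0, 0, 1.5], [0, 0, 1.8], [0, 0, 2.0]], xyz=[[0.05, 1, 0], [0.2, 3, 0], [0.5, 6.5, 0], [0.75, 10, 0], [1, 13.5, 0], [1.25, 17, 0], [1.5, 20.5, 0], [1.75, 24, 0]], jaw=[5, 5, 5, 5, 5, 5, 5, 5])

```text
time_s: 16.45
eef_pos: [0.5167, 0.0813, 0.1887]
eef_rot: [0.0, 0.989, -0.151, -0.001]
wrist_force: [0.7, -0.2, -4.6]
opening: 0.199
grasp_force: 58.9
```

```bash
python3 - <<'E'
from h import *
plan(.5175,.0019,.19,-.3478+np.pi/2)
E
```

```text
pos [0.5167 0.0813 0.1887] xyz cm [ 2.45  7.55 -0.13] dr [0.009 0.018 0.425] t 16.45 q6 1.8
```

send_rows(dr=[[0, 0, 0.1], [0, 0, 0.25], [0, 0, 0.35], [0, 0, 0.45], [0, 0, 0.45], [0, 0, 0.45], [0, 0, 0.45], [0, 0, 0.45]], xyz=[[0.9, 3, 0], [1.6, 5.3, 0], [2.1, 7, 0], [2.3, 7.7, 0], [2.3, 7.7, 0], [2.3, 7.7, 0], [2.3, 7.7, 0], [2.3, 7.7, 0]], jaw=[5, 5, 5, 5, 5, 5, 5, 5])

```text
time_s: 17.45
eef_pos: [0.517, 0.0038, 0.1898]
eef_rot: [-0.0, 0.985, -0.173, -0.0]
wrist_force: [0.0, 0.0, -4.4]
opening: 0.196
grasp_force: 59.0
```

```bash
python3 - <<'E'
from h import *
cal=ctrl.calibration("wrist");a=ctrl.camera("wrist");s=ctrl.camera("scene");d=ctrl.camera("side")
plan(.5175,.0019,.19,-.3478+np.pi/2)
up=lambda x,w,h:cv2.resize(x[:,:,::-1],(w,h),interpolation=cv2.INTER_CUBIC)
H=np.zeros((600,800,3),np.uint8)
H[:300,:400]=up(a[60:360,80:480],400,300);H[:300,400:]=up(s[110:260,200:400],400,300);H[300:,:400]=up(d[120:300,180:420],400,300)
cv2.imwrite("pics/w6.png",H)
E
```

```text
pos [0.5171 0.0035 0.1898] xyz cm [ 0.1   0.14 -0.02] dr [-0.     0.     0.003] t 17.6 q6 1.7
```

View pics/w6.png

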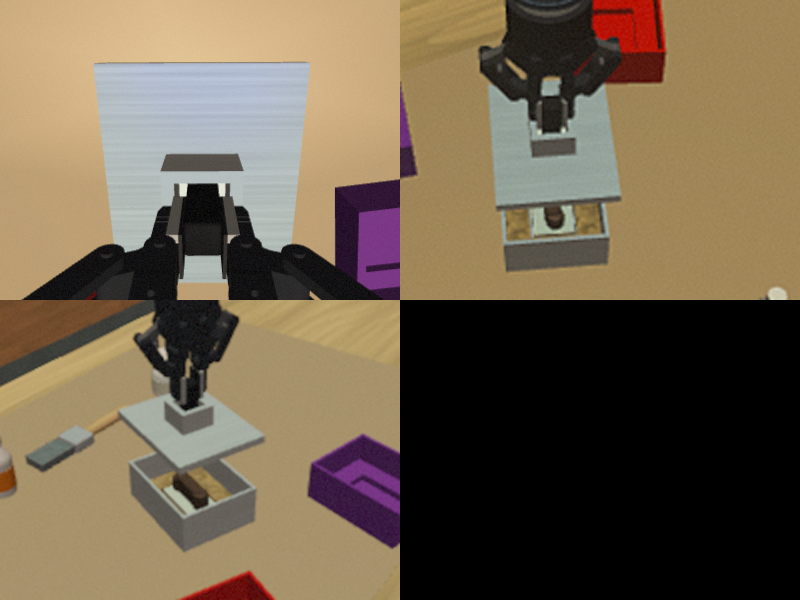

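The lids hang level and square over the tin. In the full wrist image the far plate edge runs from (175,123) to (389,123).

```bash
python3 - <<'E'
from h import *
cal=ctrl.calibration("wrist");o=ctrl.get_obs()
q=o["eef_rot"];R0=R.from_quat([*q[1:],q[0]])
tl=lambda P:R0.inv().apply(P-o["eef_pos"]).round(4)
print(tl(unproj(cal,[(175,123),(389,123)],o["eef_pos"][2]-.0522)))
# seated tin far rim comparison from earlier pic (w3): rim far edge outer crop row 166 cols 138,673 at TCP z .0588
d=np.array([0,0,.0588-o["eef_pos"][2]])
c2=dict(cal);T=cal["world_from_camera"].copy();T[:3,3]+=d;c2["world_from_camera"]=T
print(R0.inv().apply(unproj(c2,[(80+138/2,60+166/2),(80+673/2,60+166/2)],.056)-o["eef_pos"]-d).round(4))
E
```

```text
[[ 0.0751 -0.0608  0.0522]
 [ 0.075   0.0591  0.0522]]
[[ 0.0693 -0.0556  0.0028]
 [ 0.0693  0.0547  0.0028]]
```

send_rows(dr=[[0, 0, 0], [0, 0, 0], [0, 0, 0], [0, 0, 0], [0, 0, 0], [0, 0, 0], [0, 0, 0], [0, 0, 0]], xyz=[[0.05, 0.08, 0.5], [0.1, 0.14, 1.5], [0.1, 0.14, 3], [0.1, 0.14, 4.5], [0.1, 0.14, 5.5], [0.1, 0.14, 6.0], [0.1, 0.14, 6.0], [0.1, 0.14, 6.0]], jaw=[5, 5, 5, 5, 5, 5, 5, 5])

```text
time_s: 18.6
eef_pos: [0.518, 0.0015, 0.1303]
eef_rot: [0.0, 0.985, -0.173, 0.001]
wrist_force: [0.5, -0.8, -4.4]
opening: 0.197
grasp_force: 58.9
```

send_rows(dr=[[0, 0, 0], [0, 0, 0], [0, 0, 0], [0, 0, 0], [0, 0, 0], [0, 0, 0], [0, 0, 0], [0, 0, 0]], xyz=[[0, 0, 0.1], [0, 0, 0.2], [0, 0, 0.3], [0, 0, 0.4], [0, 0, 0.5], [0, 0, 0.6], [0, 0, 0.7], [0, 0, 0.7]], jaw=[5, 5, 5, 5, 5, 5, 5, 5])

```text
time_s: 19.6
eef_pos: [0.5175, 0.0016, 0.1227]
eef_rot: [0.0, 0.985, -0.173, -0.0]
wrist_force: [-0.6, 0.5, -2.9]
opening: 0.203
grasp_force: 58.9
```

Inside the mouth (below 0.126) without contact; going on to seat it.

send_rows(dr=[[0, 0, 0], [0, 0, 0], [0, 0, 0], [0, 0, 0], [0, 0, 0], [0, 0, 0], [0, 0, 0], [0, 0, 0]], xyz=[[0, 0, 0.05], [0, 0, 0.1], [0, 0, 0.15], [0, 0, 0.2], [0, 0, 0.25], [0, 0, 0.3], [0, 0, 0.33], [0, 0, 0.33]], jaw=[5, 5, 5, 5, 5, 5, 5, 5])

```text
time_s: 20.6
eef_pos: [0.5175, 0.0016, 0.1201]
eef_rot: [0.0, 0.985, -0.173, 0.0]
wrist_force: [-4.2, 0.3, 5.9]
opening: 0.196
grasp_force: 60.3
```

send_rows(dr=[[0, 0, 0], [0, 0, 0], [0, 0, 0], [0, 0, 0], [0, 0, 0], [0, 0, 0], [0, 0, 0], [0, 0, 0]], xyz=[[0, 0, -0.1], [0, 0, -0.1], [0, 0, -0.1], [0, 0, -0.1], [0, 0, -0.1], [0, 0, -0.1], [0, 0, -0.1], [0, 0, -0.1]], jaw=[20, 30, 40, 50, 65, 80, 80, 80])

```text
time_s: 21.6
eef_pos: [0.5175, 0.0016, 0.1205]
eef_rot: [0.0, 0.985, -0.173, -0.0]
wrist_force: [0.2, 0.1, -0.2]
opening: 0.8
grasp_force: 0.0
```

```bash
python3 - <<'E'
from h import *
a=ctrl.camera("wrist");s=ctrl.camera("scene");d=ctrl.camera("side")
up=lambda x,w,h:cv2.resize(x[:,:,::-1],(w,h),interpolation=cv2.INTER_CUBIC)
H=np.zeros((600,800,3),np.uint8)
H[:300,:400]=up(a[60:360,80:480],400,300);H[:300,400:]=up(s[140:260,220:380],400,300);H[300:,:400]=up(d[165:300,220:400],400,300)
H[300:,400:]=up(a[190:310,160:320],400,300)
cv2.imwrite("pics/w7.png",H)
E
```

```text
(no output)
```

View pics/w7.png

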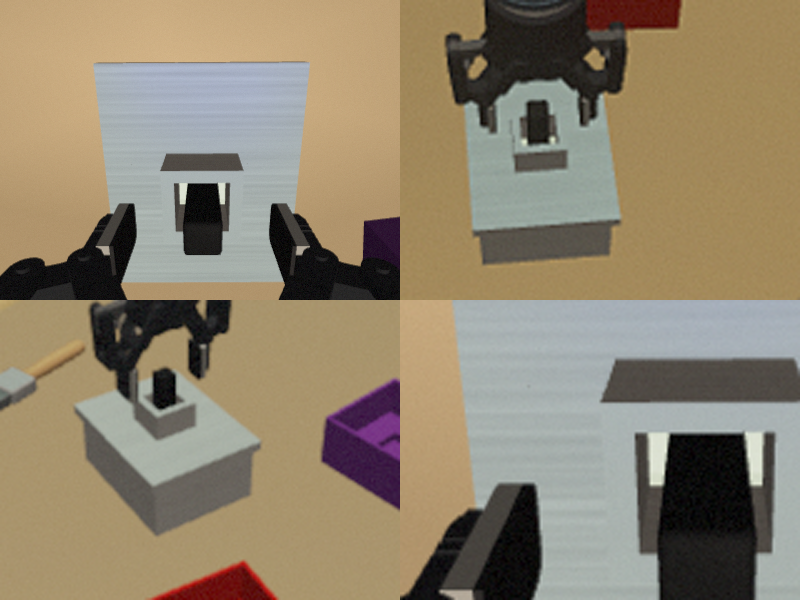

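The lids sit level and fully down on the tin. The collar is centred between the open fingers at crop column about 202, so I'll go down to the collar.

send_rows(dr=[[0, 0, 0], [0, 0, 0], [0, 0, 0], [0, 0, 0], [0, 0, 0], [0, 0, 0], [0, 0, 0], [0, 0, 0]], xyz=[[0, 0, 0.5], [0, 0, 1], [0, 0, 1.5], [0, 0, 2], [0, 0, 2.5], [0, 0, 2.8], [0, 0, 3.0], [0, 0, 3.0]], jaw=[80, 80, 80, 80, 80, 80, 80, 80])

```text
time_s: 22.75
eef_pos: [0.5175, 0.0016, 0.0904]
eef_rot: [-0.0, 0.985, -0.173, -0.0]
wrist_force: [0.3, 0.5, -0.7]
opening: 0.802
grasp_force: 0.0
```

send_rows(dr=[[0, 0, 0], [0, 0, 0], [0, 0, 0], [0, 0, 0], [0, 0, 0], [0, 0, 0], [0, 0, 0], [0, 0, 0]], xyz=[[0, 0, 0], [0, 0, 0], [0, 0, 0], [0, 0, 0], [0, 0, 0], [0, 0, 0], [0, 0, 0], [0, 0, 0]], jaw=[70, 62, 58, 54, 50, 45, 40, 35])

```text
time_s: 23.75
eef_pos: [0.5178, 0.0016, 0.0909]
eef_rot: [0.0, 0.985, -0.173, 0.0]
wrist_force: [-2.0, 0.1, 5.0]
opening: 0.503
grasp_force: 61.7
```

Gripping the collar (43 mm). A slow lift straight up comes next.

send_rows(dr=[[0, 0, 0], [0, 0, 0], [0, 0, 0], [0, 0, 0], [0, 0, 0], [0, 0, 0], [0, 0, 0], [0, 0, 0]], xyz=[[0, 0, -0.2], [0, 0, -0.5], [0, 0, -0.9], [0, 0, -1.3], [0, 0, -1.7], [0, 0, -2.1], [0, 0, -2.5], [0, 0, -2.5]], jaw=[30, 30, 30, 30, 30, 30, 30, 30])

```text
time_s: 24.75
eef_pos: [0.5178, 0.0016, 0.1159]
eef_rot: [0.0, 0.985, -0.173, 0.0]
wrist_force: [-0.5, -0.1, -1.4]
opening: 0.506
grasp_force: 61.1
```

send_rows(dr=[[0, 0, 0], [0, 0, 0], [0, 0, 0], [0, 0, 0], [0, 0, 0], [0, 0, 0], [0, 0, 0], [0, 0, 0]], xyz=[[0, 0, -1], [0, 0, -2], [0, 0, -3.5], [0, 0, -5], [0, 0, -6.5], [0, 0, -8], [0, 0, -9.5], [0, 0, -10.5]], jaw=[30, 30, 30, 30, 30, 30, 30, 30])

```text
time_s: 25.75
eef_pos: [0.5178, 0.0015, 0.2217]
eef_rot: [0.0, 0.985, -0.173, 0.001]
wrist_force: [0.2, 0.4, -2.1]
opening: 0.505
grasp_force: 61.1
```

send_rows(dr=[[0, 0, 0], [0, 0, 0], [0, 0, 0], [0, 0, 0], [0, 0, 0], [0, 0, 0], [0, 0, 0], [0, 0, 0]], xyz=[[0, 0, -0.2], [0, 0, -0.3], [0, 0, -0.3], [0, 0, -0.3], [0, 0, -0.3], [0, 0, -0.3], [0, 0, -0.3], [0, 0, -0.3]], jaw=[30, 30, 30, 30, 30, 30, 30, 30])

```text
time_s: 26.75
eef_pos: [0.5175, 0.0016, 0.2235]
eef_rot: [0.0, 0.985, -0.173, -0.0]
wrist_force: [0.2, 0.3, -1.7]
opening: 0.505
grasp_force: 61.1
```

```bash
python3 - <<'E'
from h import *
s=ctrl.camera("scene");d=ctrl.camera("side");o=ctrl.get_obs();print(o["wrist_force"],o["torque"],o["opening"],o["eef_pos"])
cs,cd=ctrl.calibration("scene"),ctrl.calibration("side")
# seated inner lid: predicted flange-top corners and knob top, for comparison with dark knob pixels
kt=np.c_[rect(.5175,.0019,-.348,.018,.018,.126)]
for n,c,im in(("scene",cs,s),("side",cd,d)):
  k=proj(c,kt).mean(0);x0,y0=int(k[0])-25,int(k[1])-15
  m=im[y0:y0+55,x0:x0+50].max(2)<50
  print(n,"pred knob top",k.round(1),"flange",proj(c,rect(.5175,.0019,-.348,.14,.11,.064)).round(0).tolist())
  ys,xs=np.nonzero(m[10:]);print("dark px",len(xs),xs.min()+x0,xs.max()+x0,ys.min()+10+y0,ys.max()+10+y0)
up=lambda x,w,h:cv2.resize(x[:,:,::-1],(w,h),interpolation=cv2.INTER_CUBIC)
cv2.imwrite("pics/w8.png",np.hstack([up(s[90:260,210:350],400,486),up(d[80:290,210:383],400,486)]))
E
```

```text
[ 0.42129593  0.75295912 -1.65184081] [-0.04657102  0.0131469   0.02239003] 0.499750482458848 [0.51749653 0.00161835 0.22349082]
scene pred knob top [274.5 182.9] flange [[304.0, 226.0], [297.0, 173.0], [247.0, 176.0], [251.0, 230.0]]
dark px 57 271 278 195 202
side pred knob top [293.7 196.7] flange [[256.0, 213.0], [289.0, 247.0], [334.0, 229.0], [298.0, 198.0]]
dark px 246 289 298 196 222
```

```bash
python3 -c "
from bench import ctrl
print(ctrl.hand_in())"
```

```text
the job is handed in; nothing more can be done
None
```

I handed the job in at about 27 s: the fossil is flat in the pocket, the inner lid is seated on the tin, and the outer lid is held about 65 mm above the knob; I checked this last lift by force and image measurements because I had used all 10 picture views.

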